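# Switch off the warming box and take out the dropper bottle

## Task

The lacquer has warmed enough. First turn the warming box's dial anticlockwise all the way to its off stop; then swing the lid right back until it stays open by itself, lift out the amber dropper bottle and stand it upright in the middle of the white saucer. Do not let the bottle drop, leave the lid open and the dial off, and leave the cup, pumice stone, tape and wipes where they are.

Things in the scene. Friction and masses are not known exactly. Their poses are not given: they have to be found in the camera images.
- warm_box: warming box fixed to the table: white open chamber 160x170 mm (x, y), 110 high, 5 mm walls and floor, grey control console on its right (-y) side, 128 mm wide. Origin: middle of the chamber's underside, on the table; x points to the back (hinge side), y to the chamber's left, z up. It stands at a different place and yaw each time
- dial (a joint): angle of the dial: 0 at the off stop (fully anticlockwise seen from above), grows clockwise to 4.7 rad at the other stop; it starts at 2.0 to 3.8, so most wrists need two or three grasps. It has light friction (about 0.05 N m) and stays where left
- dial_grip (a point): grip point on the dial's axis. z is the axis, outwards, leaning 0.35 rad from vertical towards the robot (-x of the box), as the panel slopes; x runs along the black grip bar, 42 mm long, 14 thick, 32 high. The bar's top is 7 mm beyond this point, the round skirt (44 mm wide) 23 mm below, the panel 37 mm below. A white line marks the bar's -x end; at the off stop it points at the red tick
- lid (a joint): angle of the lid: 0 shut, 1.9 rad fully open against its stop. The hinge runs along y at the back rim; below about 1.5 rad the lid falls shut, beyond it falls open and stays. 0.25 kg
- lid_handle (a point): grip point, in the round head (28 mm across, 16 high, on a 12 mm neck) of the blue lid's black knob: 35 mm above the lid's top and 30 mm behind its front edge; 130 mm in front of and 43 mm above the hinge line when shut; the knob swings over to the back of the lid as it opens. The point's axes turn with the lid (shut: as the box's)
- lid_hinge (a point): middle of the hinge line: 80 mm behind the box's centre, 110.5 mm above the table; axis along the box's y. The lid is 160x170 mm, 8 thick
- jar: amber dropper bottle with black rubber bulb, 97 mm high, 50 to 85 g, standing upright on the chamber's floor, hidden under the shut lid within 40 mm of its middle. The amber body is 30 mm across up to 58 mm, the black top 22 mm. Origin: centre of the underside, z up
- dish: small loose white saucer, 103 mm across, 13 high, its floor 6 mm above the table. Origin: centre of the underside
- water_cup: cream tea cup, 72 mm wide, 56 high. Loose bystander. Origin: centre of the underside
- pumice: grey rounded pumice stone, 55 mm. Loose bystander. Origin: centre of the underside
- tape: yellow roll of masking tape, 42 mm wide, 18 high. Loose bystander. Origin: centre of the underside
- wipes_box: carton of wipes, 136x119 mm, 83 high plus a paper sheet standing out to 132. Loose bystander. Origin: centre of the underside

How it is judged:
On the way, in this order (a step that is already met when the one before it is completed fails the run):
1. the dial is at its off stop while the lid is shut (value of joint dial below 0.06 rad and value of joint lid below 0.1 rad), for 0.2 s.
2. the lid is back past its balance point (value of joint lid above 1.75 rad), for 0.3 s.
3. the bottle is lifted clear of the box in the fingers (height (world z) of jar above 0.115 m and contact force between the fingers and jar above 0.5 N), for 0.1 s.
At the end, for the whole second after the job is handed in: the dial within 0.06 rad of its off stop, the lid open beyond 1.75 rad, and the bottle standing still and upright (within 0.15 rad) on the level saucer, within 20 mm of its middle (value of joint dial below 0.06 rad and value of joint lid above 1.75 rad and horizontal distance between jar and dish below 0.02 m and angle between jar's own z axis and vertical below 0.15 rad and z of jar in the frame of dish below 0.014 m and linear speed of jar below 0.02 m/s and angle between dish's own z axis and vertical below 0.1 rad); the robot touches nothing.
It fails at once if the bottle is let fall (moving faster than 0.35 m/s, out of the fingers, more than 25 mm above the table) (height (world z) of jar above 0.025 m and linear speed of jar above 0.35 m/s and contact force between the fingers and jar below 0.01 N).
It fails at once if the bottle is tipped over (angle between jar's own z axis and vertical above 0.8 rad).
It fails at once if a bystander (cup, pumice, tape or wipes) is pushed more than 30 mm (distance of any of water_cup, pumice, tape, wipes_box from where it was at the start of the episode above 0.03 m).
It also fails if it takes over 72 s, if anything falls off the work surface, if the arm or the gripper's body presses on something with over 40 N, if the wrist force passes 120 N, or if a joint passes its speed limit or range.

## Robot

A 6-joint arm with a two-finger parallel gripper is mounted at the origin on the work surface; the furniture and walls round the work are solid. World frame = base frame: x ahead of the robot, y to its left, z up, the work surface at z = 0. Lengths are in m, angles in rad, forces in N, time in s.
With the tool pointing down it reaches from about 0.35 to 0.95 m from the base axis. Payload 17.4 kg.
Tool frame: the origin (TCP) lies on the centre line of the jaws, within the pads' length; the fingertips stand 17 mm ahead of it and the grasp point (between the pads) lies 2 mm behind it (env.tcp_to_tips is the distance from the TCP to the fingertips, in m); z points along the fingers, y is the line along which they close (so a half turn about z gives the same grasp; the last joint's range is limited). The gripper opens to 93 mm and grips with 3 to 60 N. Pads are 15 mm wide; open, the fingers measure 128 mm over their backs; the gripper's body (75 mm by 188 mm) begins 65 mm behind the grasp point.
Start: joints at [1.094, 0.116, 1.442, -0, 1.584, -0.038], TCP at [0.287, 0.611, 0.236] pointing down, gripper open.
Joint ranges: [-2.83, 2.83], [-0.83, 2.19], [0.07, 2.5], [-1.14, 4.28], [0.01, 3], [-2.97, 2.97]. Speed limits (rad/s): [1.89, 1.89, 2.22, 3.14, 3.14, 3.14].

## Interface

Orientations are given as [roll, pitch, yaw] about the fixed x, y, z axes, in that order (R = Rz(yaw) Ry(pitch) Rx(roll)).
In Python, from workcell import env gives the robot as it stands.
- The arm moves only by the tool shift_gripper, called after "Request:" as a command line: name --argument value ..., lists and objects as JSON in quotes. Schema: {"type":"object","properties":{"moves":{"type":"object","properties":{"plan":{"type":"array","items":{"type":"array","items":{"type":"number"},"minItems":7,"maxItems":7},"minItems":1,"maxItems":10}},"additionalProperties":false,"required":["plan"]},"only":{"type":"string"},"quiet":{"type":"boolean"},"lines":{"type":"string"}},"required":["moves"],"additionalProperties":false}. moves is an object whose key "plan" holds a list of rows, 1 to 10 of them, each of 7 numbers: a rotation vector rx, ry, rz in normalised numbers (1 is 4 rad), then dx, dy, dz in fractions of the full range, 1 being 0.6 m, then the opening from 0.0 (shut) to 1.0 (fully open); each row is the pose to reach, as a shift and turn from the pose commanded when the call began, along the tool's axes at that moment; what a row does not reach only later rows make up. A row lasts 1/12 s, in which the tool goes at most 0.0417 m and 0.125 rad, less where a joint would pass 70% of its speed; a pose out of reach is approached as far as the arm can. The fingers move at their own pace and stop on an object; the grip force is fixed at half the most. Time passes only in rows, so rows that do not move let the fingers close. The tool returns the time, the measured TCP pose, the force, the opening and the grip force at its end. only (a regular expression) keeps the lines of the reply that match it, lines (a string "A,B") keeps lines A to B, and quiet returns only ok. Shift and turn numbers lie between -1 and 1, and a call with a number outside is refused. Input that does not fit is refused with a message, and nothing moves.
- env.read_state(): the state, without advancing time (a new reading comes with each control period).
- env.grab_frame(name): name is "side" or "top"; returns a dict with "frame" (400x640x3 uint8, blue, green, red), "fx", "fy", "cx", "cy" (pixels), "R" (3x3) and "t" (3): a world point X has camera coordinates R X + t. Camera axes: x right, y down, z forward; pixel columns grow to the right and rows downward; lengths in m; the calibration is good to about 2 mm. A picture is of the moment at which its call begins. There is no depth.
- env.finish_job(): hands the job in; it is judged then, once.
The state is a dict: "time": time; "joint_positions": joint angles; "qvel": joint speeds; "joint_efforts": joint torques, N m; "tcp_pos": TCP position; "orientation": TCP orientation; "ft_force": force on the tool from outside, world axes, zero at the start; "torque": the same for the moment, N m; "finger_gap": opening from 0.0 (shut) to 1.0 (fully open); "finger_force": force on a finger pad.
Only numpy, scipy, OpenCV 4.12 (cv2) and the standard library are available. Lean on these libraries where they do the work, as an engineer would, in place of code of your own. Each camera call takes 0.05 s, during which the arm holds its last target. There are 200 camera calls.

## Working session

There is one attempt and no reset: what is moved stays moved. The work goes in short steps, Python scripts to look and compute and a tool call to move; the robot and the scene stay as the last step left them, time stands still between calls to the robot, and variables do not carry over. Pictures are saved under pics/ and viewed, at most 10 in all, crops included, and the job is handed in when it is done.

```bash
ls; mkdir -p pics
```

Run:
```python
from workcell import env
import cv2
for n in("side","top"):
    f=env.grab_frame(n); cv2.imwrite(f"pics/{n}0.png",f["frame"]); print(n,f["fx"],f["cx"],f["cy"],f["R"],f["t"])
print(env.read_state())
```

```text
pics
workcell.py
side 365.77162357575617 320.2520819648089 202.00482819384482 [[ 0.9415694  -0.3368086  -0.00265062]
 [-0.20319186 -0.56172404 -0.80198452]
 [ 0.26862637  0.75566267 -0.59733894]] [-0.37224094  0.25152275  0.81447997]
top 463.51086538737303 317.5799724247727 196.86124688599722 [[-0.0117107  -0.99992713  0.00293282]
 [-0.98529308  0.01103918 -0.17051595]
 [ 0.17047115 -0.00488655 -0.98535055]] [0.14942966 0.46229493 1.24780785]
{'time': 0.1, 'joint_positions': array([ 1.09419193e+00,  1.16415101e-01,  1.44223124e+00,  8.82387915e-06,
        1.58402829e+00, -3.77732439e-02]), 'qvel': array([-0.00229377, -0.00117343, -0.00183362, -0.00152155, -0.00029713,
        0.00060901]), 'joint_efforts': array([ 3.72431794e-03, -7.22880864e+01, -6.23867798e+01,  7.80099817e-02,
        2.27797288e-02, -2.89280945e-05]), 'tcp_pos': array([0.28669815, 0.61088056, 0.23497411]), 'orientation': array([-3.14051178e+00, -4.96770184e-05,  2.70276159e+00]), 'ft_force': array([ 1.0066279 ,  0.12300885, -0.53139444]), 'torque': array([-0.03519083, -0.02757998, -0.0385467 ]), 'finger_force': 0.0, 'finger_gap': 0.9993698072035159}
```

View pics/side0.png

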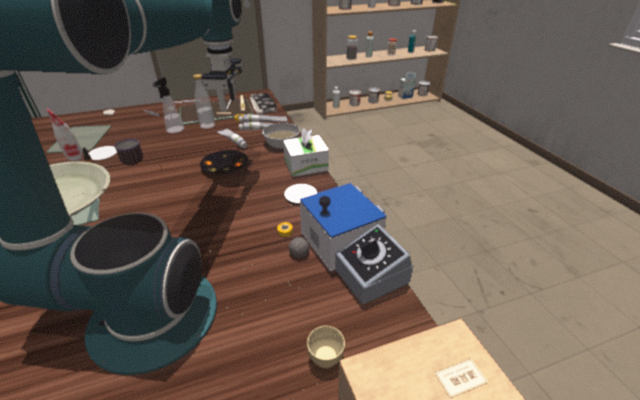

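View pics/top0.png

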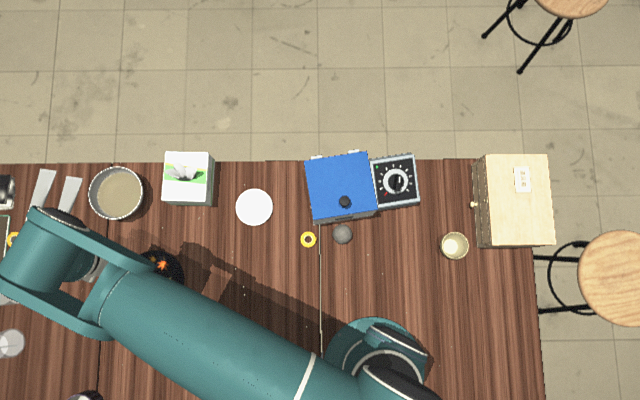

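The side view shows the saucer at (300,194), lid knob at (325,204) and dial at (370,247). The top view shows the saucer at (254,207), knob at (344,202) and dial at (396,182). Next I'll measure these and enlarge the dial.

Create h.py:
```python
import numpy as np, cv2
from workcell import env
from scipy.spatial.transform import Rotation as Ro
def ray(f,p):
    d=f["R"].T@np.array([(p[0]-f["cx"])/f["fx"],(p[1]-f["cy"])/f["fy"],1.]); return -f["R"].T@f["t"],d/np.linalg.norm(d)
def onz(f,p,z):
    o,d=ray(f,p); return o+d*(z-o[2])/d[2]
def tri(f,p,g,q):
    A=np.zeros((3,3));b=np.zeros(3);L=[ray(f,p),ray(g,q)]
    for o,d in L:
        M=np.eye(3)-np.outer(d,d);A+=M;b+=M@o
    x=np.linalg.solve(A,b); return x,[round(float(np.linalg.norm(np.cross(x-o,d)))*1e3,1) for o,d in L]
def proj(f,X):
    c=f["R"]@np.asarray(X)+f["t"]; return np.array([f["fx"]*c[0]/c[2]+f["cx"],f["fy"]*c[1]/c[2]+f["cy"]])
def blob(m):
    c,_=cv2.findContours(m.astype(np.uint8),cv2.RETR_EXTERNAL,cv2.CHAIN_APPROX_NONE); return max(c,key=cv2.contourArea)
def toolR():
    return Ro.from_euler('xyz',env.read_state()["orientation"])
```

Create m.py:
```python
from h import *
S,T=env.grab_frame("side"),env.grab_frame("top")
np.set_printoptions(precision=4,suppress=True)
out={}
for n,f,(r0,r1,c0,c1) in(("s",S,(170,320,270,430)),("t",T,(135,260,220,440))):
    im=f["frame"].astype(int);B,G,R=im[...,0],im[...,1],im[...,2]
    w=np.zeros(B.shape,bool);w[r0:r1,c0:c1]=1
    lid=blob(w&(B>110)&(B-R>70)); 
    q=cv2.approxPolyDP(cv2.convexHull(lid),6,True)[:,0]; print(n,"lid",q.tolist())
    hull=np.zeros(B.shape,np.uint8);cv2.fillPoly(hull,[cv2.convexHull(lid)],1)
    # knob: dark
    kb=blob(w&(hull>0)&(im.max(2)<60)); (x,y),r=cv2.minEnclosingCircle(kb);print("knob",x,y,r,cv2.boundingRect(kb))
    ws=(300,345) if n=="s" else (230,275)
    d=np.zeros(B.shape,bool)
    if n=="s": d[180:210,280:320]=1
    else: d[180:235,230:280]=1
    di=blob(d&(im.min(2)>170)); e=cv2.fitEllipse(di); print("dish",e,cv2.boundingRect(di))
a=cv2.resize(S["frame"][215:305,325:415],(400,400),interpolation=cv2.INTER_CUBIC)
b=cv2.resize(T["frame"][145:215,360:430],(400,400),interpolation=cv2.INTER_CUBIC)
cv2.imwrite("pics/dial1.png",np.hstack([a,b]))
```

```bash
python3 m.py
```

```text
s lid [[384, 214], [330, 235], [301, 199], [351, 184]]
knob 324.5 205.5 7.905794143676758 (320, 198, 9, 16)
dish ((298.805908203125, 192.13449096679688), (16.606807708740234, 31.67922592163086), 78.39839172363281) (284, 184, 33, 19)
t lid [[366, 151], [377, 208], [313, 219], [304, 161]]
knob 343.5 205.5 1.581238865852356 (342, 205, 4, 2)
dish ((253.66726684570312, 206.66880798339844), (35.67750549316406, 36.81987380981445), 49.543514251708984) (235, 189, 38, 37)
```

View pics/dial1.png

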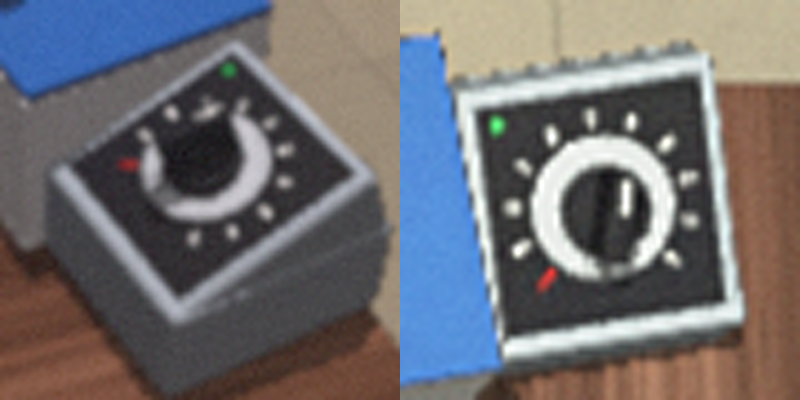

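The crops show the white index line on the bar's far end, pointing along +x, with the bar nearly along world x. The red tick is lower left of the dial, about 140° anticlockwise of the line. Next: triangulate the lid and panel corners.

Create m2.py:
```python
from h import *
np.set_printoptions(precision=4,suppress=True)
S,T=env.grab_frame("side"),env.grab_frame("top")
ls=[(301,199),(330,235),(384,214),(351,184)]; lt=[(313,219),(377,208),(366,151),(304,161)]
P=[]
for a,b in zip(ls,lt):
    x,e=tri(S,a,T,b);P.append(x);print("lid",x,e)
P=np.array(P);fx=(P[2]+P[3]-P[0]-P[1]);fy=(P[0]+P[3]-P[1]-P[2]);print("yaw",np.arctan2(fx[1],fx[0]),np.arctan2(-fy[0],fy[1]),"centre",P.mean(0),np.linalg.norm(fx)/2,np.linalg.norm(fy)/2)
# panel crops -> pixel
cs=lambda p:(p[0]*90/400+325-.5,p[1]*90/400+215-.5)
ct=lambda p:(p[0]*70/400+360-.5,p[1]*70/400+145-.5)
# outer frame corners: FL, FR, BR, BL
ps=[(52,178),(180,318),(378,180),(238,45)]; pt=[(105,358),(340,308),(310,55),(57,93)]
Q=[]
for a,b in zip(ps,pt):
    x,e=tri(S,cs(a),T,ct(b));Q.append(x);print("panel",x,e)
Q=np.array(Q);n=np.linalg.svd(Q-Q.mean(0))[2][2];print("panel c",Q.mean(0),"n",n*np.sign(n[2]))
r=tri(S,cs((130,164)),T,ct((147,279)));print("red",r)
print("green",tri(S,cs((229,70)),T,ct((97,126))))
print("line?",tri(S,cs((207,112)),T,ct((227,198))))
# knob
print("knob", tri(S,(324.8,203),T,(344,202)))
# dish ellipse
for n,f,p in(("s",S,(298.8,192.1)),("t",T,(253.7,206.7))):print("dish",onz(f,p,0.013))
print(tri(S,(300.3,193.3),T,(253.7,206.7)))
```

```bash
python3 m2.py
```

Run:
```python
from h import *
S,T=env.grab_frame("side"),env.grab_frame("top")
a=cv2.resize(S["frame"][175:265,285:385],(400,360),interpolation=cv2.INTER_CUBIC)
b=cv2.resize(T["frame"][140:230,300:400],(400,360),interpolation=cv2.INTER_CUBIC)
cv2.imwrite("pics/lid1.png",np.hstack([a,b]))
```

```text
lid [0.3952 0.1567 0.1132] [2.1, 2.1]
lid [ 0.4179 -0.0089  0.1189] [1.3, 1.3]
lid [0.5703 0.0155 0.1216] [1.1, 1.1]
lid [0.5501 0.179  0.1117] [1.6, 1.6]
yaw 0.150914538106038 0.12967135672001154 centre [0.4833 0.0855 0.1163] 0.15538713064939522 0.166114163684068
panel [ 0.4296 -0.0194  0.061 ] [0.4, 0.4]
panel [ 0.4523 -0.1321  0.0628] [0.3, 0.3]
panel [ 0.5666 -0.115   0.1027] [0.1, 0.1]
panel [0.5494 0.0044 0.1017] [0.3, 0.3]
panel c [ 0.4995 -0.0655  0.0821] n [-0.3183 -0.0428  0.947 ]
red (array([ 0.4655, -0.0385,  0.077 ]), [0.4, 0.4])
green (array([ 0.5338, -0.0139,  0.1027]), [0.4, 0.4])
line? (array([ 0.4922, -0.0677,  0.1314]), [0.1, 0.1])
knob (array([0.4334, 0.0773, 0.1462]), [1.9, 1.9])
dish [0.4393 0.3268 0.013 ]
dish [0.4424 0.3247 0.013 ]
(array([0.4434, 0.3253, 0.0082]), [0.3, 0.3])
```

View pics/lid1.png

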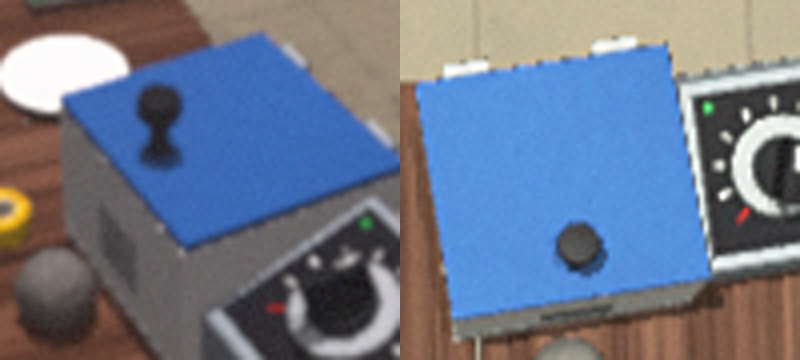

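The lid crops show the knob head at side (325,200) and top (344.3,200.6), with the lid square to the console. Next I'll work out the dial axis and bar direction on their own planes.

Create m3.py:
```python
from h import *
np.set_printoptions(precision=4,suppress=True)
S,T=env.grab_frame("side"),env.grab_frame("top")
yaw=.145
B=Ro.from_euler('z',yaw); D=B*Ro.from_euler('y',-.35); n=D.apply([0,0,1]); c=np.array([.4995,-.0655,.0821])
ct=lambda p:(p[0]*70/400+360-.5,p[1]*70/400+145-.5)
cs=lambda p:(p[0]*90/400+325-.5,p[1]*90/400+215-.5)
def onp(f,p,h):
    o,d=ray(f,p); return o+d*((c+h*n-o)@n)/(d@n)
print("n",n,"ring top",onp(T,ct((205,208)),0)," skirt",onp(T,ct((207,212)),.014))
print("grip proj top crop",(proj(T,c+.044*n)-[360,145]+.5)*400/70,"side",(proj(S,c+.044*n)-[325,215]+.5)*400/90)
for nm,p in(("line a",onp(T,ct((227,182)),.044)),("line b",onp(T,ct((226,216)),.044)),("line side",onp(S,cs((207,110)),.044)),("red",onp(T,ct((147,279)),0))):
    v=D.inv().apply(p-c);print(nm,v,np.arctan2(v[1],v[0]))
print("knob",tri(S,(324.9,200.4),T,(344.3,200.6)))
s=env.read_state();print(s["tcp_pos"],s["orientation"],s["finger_gap"])
```

```bash
python3 m3.py
```

Run:
```python
from h import *
T=env.grab_frame("top");S=env.grab_frame("side")
a=cv2.resize(T["frame"][165:200,378:413],(400,400),interpolation=cv2.INTER_LANCZOS4)
b=cv2.resize(S["frame"][230:265,352:387],(400,400),interpolation=cv2.INTER_LANCZOS4)
cv2.imwrite("pics/dial2.png",cv2.convertScaleAbs(np.hstack([a,b]),alpha=2.0))
```

```text
n [-0.3393 -0.0495  0.9394] ring top [ 0.4981 -0.0664  0.0816]  skirt [ 0.4934 -0.0649  0.0948]
grip proj top crop [224.3975 218.2803] side [192.2836 127.0819]
line a [ 0.0164 -0.0031  0.044 ] -0.18738696562596405
line b [ 0.0009 -0.0009  0.044 ] -0.7413593804344598
line side [0.0117 0.0036 0.044 ] 0.29548640311393826
red [-0.0311  0.0308  0.    ] 2.3619288954924476
knob (array([0.4346, 0.0772, 0.1541]), [0.8, 0.8])
[0.2868 0.611  0.2356] [-3.1416 -0.      2.7028] 0.9979749747141524
```

View pics/dial2.png

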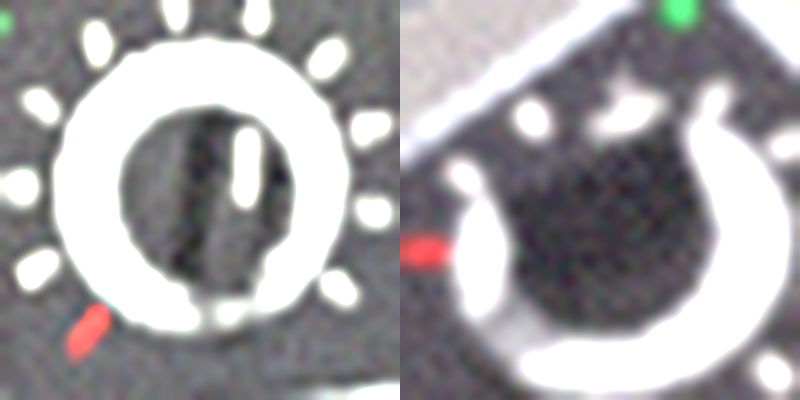

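Add to h.py:
```python
YAW=.145; BX=Ro.from_euler('z',YAW); D=BX*Ro.from_euler('y',-.35); n=D.apply([0,0,1])
GRIP=np.array([.499,-.066,.082])+.037*n
def dialR(a): return D*Ro.from_euler('z',a)*Ro.from_euler('x',np.pi)
def downR(y): return Ro.from_euler('z',y)*Ro.from_euler('x',np.pi)
def to(p,R):
    s=env.read_state(); R0=toolR()
    rv=(R0.inv()*R).as_rotvec(); d=R0.inv().apply(np.asarray(p)-s["tcp_pos"])
    print("rv",rv.round(3),"d",d.round(4),"|rv|",np.linalg.norm(rv).round(2),"|d|",np.linalg.norm(d).round(3))
```

Run:
```python
from h import *
to([.45,.27,.3],downR(1.4))
```

```text
rv [ 0.    -0.     1.303] d [-0.2927 -0.2394 -0.0644] |rv| 1.3 |d| 0.384
```

The manual's scale: shifts go in shares of 0.6 m and turns go in shares of 4 rad. Converting my numbers, -0.293 m / 0.6 = -0.4883, -0.239 m / 0.6 = -0.3983, 1.3 rad / 4 = 0.325.

Request:
shift_gripper --moves '{"plan":[[0, 0, 0.325, -0.4883, -0.3983, -0.1067, 1], [0, 0, 0.325, -0.4883, -0.3983, -0.1067, 1], [0, 0, 0.325, -0.4883, -0.3983, -0.1067, 1], [0, 0, 0.325, -0.4883, -0.3983, -0.1067, 1], [0, 0, 0.325, -0.4883, -0.3983, -0.1067, 1], [0, 0, 0.325, -0.4883, -0.3983, -0.1067, 1], [0, 0, 0.325, -0.4883, -0.3983, -0.1067, 1], [0, 0, 0.325, -0.4883, -0.3983, -0.1067, 1], [0, 0, 0.325, -0.4883, -0.3983, -0.1067, 1], [0, 0, 0.325, -0.4883, -0.3983, -0.1067, 1]]}'

```text
time: 1.43
tcp_pos: [0.4523, 0.2661, 0.3013]
orientation: [3.139, -0.0, 1.443]
ft_force: [-0.5, 0.1, 0.5]
finger_gap: 1.0
finger_force: 0.0
```

Run:
```python
from h import *
to(GRIP+.12*n,dialR(-.2))
```

```text
rv [-0.199  0.326  1.482] d [-0.338   0.0365  0.0718] |rv| 1.53 |d| 0.347
```

Scaled: -0.338 m / 0.6 = -0.5633, 0.072 m / 0.6 = 0.12, 1.482 rad / 4 = 0.3705.

Request:
shift_gripper --moves '{"plan":[[-0.05, 0.0815, 0.3705, -0.5633, 0.06, 0.12, 1], [-0.05, 0.0815, 0.3705, -0.5633, 0.06, 0.12, 1], [-0.05, 0.0815, 0.3705, -0.5633, 0.06, 0.12, 1], [-0.05, 0.0815, 0.3705, -0.5633, 0.06, 0.12, 1], [-0.05, 0.0815, 0.3705, -0.5633, 0.06, 0.12, 1], [-0.05, 0.0815, 0.3705, -0.5633, 0.06, 0.12, 1], [-0.05, 0.0815, 0.3705, -0.5633, 0.06, 0.12, 1], [-0.05, 0.0815, 0.3705, -0.5633, 0.06, 0.12, 1], [-0.05, 0.0815, 0.3705, -0.5633, 0.06, 0.12, 1], [-0.05, 0.0815, 0.3705, -0.5633, 0.06, 0.12, 1]]}'

```text
time: 2.27
tcp_pos: [0.4459, -0.0729, 0.2267]
orientation: [-3.122, -0.293, 0.22]
ft_force: [0.1, 0.7, -0.1]
finger_gap: 1.002
finger_force: 0.0
```

Run:
```python
from h import *
to(GRIP+.05*n,dialR(-.2));print(env.read_state()["joint_positions"])
```

```text
rv [-0.037  0.062  0.27 ] d [0.0044 0.0039 0.0671] |rv| 0.28 |d| 0.067
[-0.32388307 -0.56700548  2.04810776  0.1685106   1.41964357  1.01905403]
```

Scaled: 0.067 m / 0.6 = 0.1117, 0.004 m / 0.6 = 0.0067, 0.27 rad / 4 = 0.0675.

Request:
shift_gripper --moves '{"plan":[[-0.0093, 0.0155, 0.0675, 0.0067, 0.0067, 0.1117, 1], [-0.0093, 0.0155, 0.0675, 0.0067, 0.0067, 0.1117, 1], [-0.0093, 0.0155, 0.0675, 0.0067, 0.0067, 0.1117, 1], [-0.0093, 0.0155, 0.0675, 0.0067, 0.0067, 0.1117, 1], [-0.0093, 0.0155, 0.0675, 0.0067, 0.0067, 0.1117, 1]]}'

```text
time: 2.68
tcp_pos: [0.4697, -0.067, 0.1652]
orientation: [-3.071, -0.344, -0.054]
ft_force: [-0.5, -0.3, 0.1]
finger_gap: 1.001
finger_force: 0.0
```

Run:
```python
from h import *
to(GRIP,dialR(-.2));s=env.read_state();print(s["joint_positions"],s["tcp_pos"])
S,T=env.grab_frame("side"),env.grab_frame("top")
a=cv2.resize(S["frame"][170:300,300:430],(400,400),interpolation=cv2.INTER_CUBIC)
b=cv2.resize(T["frame"][130:230,340:440],(400,400),interpolation=cv2.INTER_CUBIC)
cv2.imwrite("pics/app1.png",np.hstack([a,b]))
```

```text
rv [-0.003 -0.     0.012] d [-0.0005  0.0035  0.0511] |rv| 0.01 |d| 0.051
[-0.28306152 -0.54156164  2.13970134  0.15438016  1.22713865  1.30095708] [ 0.46969871 -0.06704011  0.16518469]
```

View pics/app1.png

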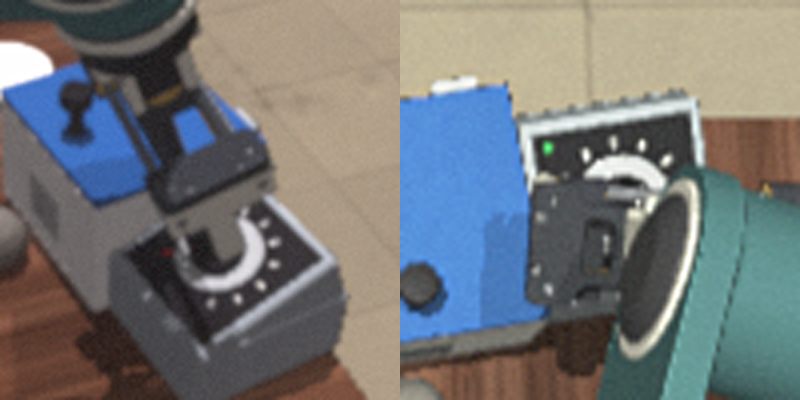

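The side crop shows the open fingers straddling the dial ring with the bar between them, and the body clear of the knob. Descending and closing.

Scaled: 0.051 m / 0.6 = 0.085, 0.042 m / 0.6 = 0.07, 0.012 rad / 4 = 0.003.

Request:
shift_gripper --moves '{"plan":[[0, 0, 0.003, 0, 0.005, 0.025, 1], [0, 0, 0.003, 0, 0.005, 0.05, 1], [0, 0, 0.003, 0, 0.005, 0.07, 0.7], [0, 0, 0.003, 0, 0.005, 0.085, 0.5], [0, 0, 0.003, 0, 0.005, 0.085, 0], [0, 0, 0.003, 0, 0.005, 0.085, 0], [0, 0, 0.003, 0, 0.005, 0.085, 0], [0, 0, 0.003, 0, 0.005, 0.085, 0], [0, 0, 0.003, 0, 0.005, 0.085, 0], [0, 0, 0.003, 0, 0.005, 0.085, 0]]}'

```text
time: 3.62
tcp_pos: [0.487, -0.0675, 0.1171]
orientation: [-3.066, -0.343, -0.069]
ft_force: [-0.8, -0.5, 0.9]
finger_gap: 0.479
finger_force: 0.0
```

Run:
```python
from h import *
to(GRIP,dialR(-.2)); s=env.read_state(); print(s["torque"],s["joint_positions"])
```

```text
rv [-0.002 -0.    -0.001] d [-0.0006  0.0004  0.0001] |rv| 0.0 |d| 0.001
[-0.07677616  0.37886666 -0.00799958] [-0.27193025 -0.464989    2.16967578  0.1574946   1.11962912  1.30871486]
```

Request:
shift_gripper --moves '{"plan":[[0, 0, 0, 0, 0, 0, 0], [0, 0, 0, 0, 0, 0, 0], [0, 0, 0, 0, 0, 0, 0], [0, 0, 0, 0, 0, 0, 0], [0, 0, 0, 0, 0, 0, 0], [0, 0, 0, 0, 0, 0, 0]]}'

```text
time: 4.12
tcp_pos: [0.4867, -0.066, 0.1165]
orientation: [-3.063, -0.341, -0.069]
ft_force: [-4.1, 14.8, 4.6]
finger_gap: 0.151
finger_force: 30.0
```

Run:
```python
from h import *
s=env.read_state(); print(s["torque"])
```

```text
[2.4928568  0.70226707 0.87117246]
```

Scaled: -0.002 m / 0.6 = -0.0033, -0.4 rad / 4 = -0.1.

Request:
shift_gripper --moves '{"plan":[[0, 0, 0, 0, -0.0033, 0, 0], [0, 0, -0.025, 0, -0.0033, 0, 0], [0, 0, -0.05, 0, -0.0033, 0, 0], [0, 0, -0.075, 0, -0.0033, 0, 0], [0, 0, -0.1, 0, -0.0033, 0, 0]]}'

```text
time: 4.53
tcp_pos: [0.4867, -0.0655, 0.1166]
orientation: [3.071, -0.342, 0.361]
ft_force: [-5.9, 0.8, 2.4]
finger_gap: 0.152
finger_force: 30.0
```

Run:
```python
from h import *
s=env.read_state(); print(s["torque"])
to(GRIP,dialR(-.2))
```

```text
[0.01548931 0.9967263  0.03031785]
rv [-0.003  0.001  0.403] d [-0.0009  0.0022 -0.0004] |rv| 0.4 |d| 0.002
```

Scaled: -1.2 rad / 4 = -0.3.

Request:
shift_gripper --moves '{"plan":[[0, 0, -0.03, 0, 0, 0, 0], [0, 0, -0.06, 0, 0, 0, 0], [0, 0, -0.09, 0, 0, 0, 0], [0, 0, -0.12, 0, 0, 0, 0], [0, 0, -0.15, 0, 0, 0, 0], [0, 0, -0.18, 0, 0, 0, 0], [0, 0, -0.21, 0, 0, 0, 0], [0, 0, -0.24, 0, 0, 0, 0], [0, 0, -0.27, 0, 0, 0, 0], [0, 0, -0.3, 0, 0, 0, 0]]}'

```text
time: 5.37
tcp_pos: [0.4861, -0.065, 0.1163]
orientation: [2.799, -0.06, 1.561]
ft_force: [-14.6, 2.7, 7.1]
finger_gap: 0.152
finger_force: 30.0
```

Run:
```python
from h import *
s=env.read_state(); print(s["torque"],s["joint_positions"])
to(GRIP,dialR(-.2))
```

```text
[0.71125596 2.17753127 0.31384373] [-0.26671692 -0.46574167  2.17086963  0.15600024  1.12187752 -0.29156914]
rv [-5.000e-03 -1.000e-03  1.604e+00] d [-0.0028  0.0005 -0.0004] |rv| 1.6 |d| 0.003
```

Scaled: -0.002 m / 0.6 = -0.0033, -0.84 rad / 4 = -0.21.

Request:
shift_gripper --moves '{"plan":[[0, 0, -0.025, 0, -0.0033, 0, 0], [0, 0, -0.05, 0, -0.0033, 0, 0], [0, 0, -0.075, 0, -0.0033, 0, 0], [0, 0, -0.1, 0, -0.0033, 0, 0], [0, 0, -0.125, 0, -0.0033, 0, 0], [0, 0, -0.15, 0, -0.0033, 0, 0], [0, 0, -0.175, 0, -0.0033, 0, 0], [0, 0, -0.195, 0, -0.0033, 0, 0], [0, 0, -0.21, 0, -0.0033, 0, 0], [0, 0, -0.21, 0, -0.0033, 0, 0]]}'

```text
time: 6.2
tcp_pos: [0.4853, -0.0651, 0.1162]
orientation: [2.861, 0.213, 2.357]
ft_force: [3.9, 2.7, -0.1]
finger_gap: 0.145
finger_force: 30.0
```

Run:
```python
from h import *
s=env.read_state(); print(s["torque"],toolR().inv().apply(s["torque"]))
to(GRIP,dialR(-.2))
```

```text
[ 0.54480579 -0.40392703  0.18323063] [-0.69449765  0.1056018  -0.00807047]
rv [-1.000e-03 -4.000e-03  2.442e+00] d [-0.0028 -0.0011 -0.0003] |rv| 2.44 |d| 0.003
```

Scaled: -0.2 rad / 4 = -0.05.

Request:
shift_gripper --moves '{"plan":[[0, 0, -0.01, 0, 0, 0, 0], [0, 0, -0.02, 0, 0, 0, 0], [0, 0, -0.03, 0, 0, 0, 0], [0, 0, -0.04, 0, 0, 0, 0], [0, 0, -0.05, 0, 0, 0, 0], [0, 0, -0.05, 0, 0, 0, 0]]}'

```text
time: 6.7
tcp_pos: [0.4853, -0.0653, 0.1162]
orientation: [2.907, 0.264, 2.552]
ft_force: [4.7, 2.4, -0.1]
finger_gap: 0.154
finger_force: 31.5
```

Run:
```python
from h import *
s=env.read_state(); print(toolR().inv().apply(s["torque"]))
to(GRIP,dialR(-.2))
```

```text
[-0.6035755  -0.23607647  0.70069227]
rv [-0.    -0.004  2.638] d [-0.0024 -0.0015 -0.0003] |rv| 2.64 |d| 0.003
```

The 0.7 N m torque shows the dial is at its stop. Releasing and retreating along the axis.

Scaled: -0.14 m / 0.6 = -0.2333, -0.1 m / 0.6 = -0.1667.

Request:
shift_gripper --moves '{"plan":[[0, 0, 0, 0, 0, 0, 0.6], [0, 0, 0, 0, 0, 0, 0.6], [0, 0, 0, 0, 0, 0, 0.6], [0, 0, 0, 0, 0, 0, 0.6], [0, 0, 0, 0, 0, -0.05, 0.6], [0, 0, 0, 0, 0, -0.1, 0.6], [0, 0, 0, 0, 0, -0.1667, 0.6], [0, 0, 0, 0, 0, -0.2333, 0.6]]}'

```text
time: 7.37
tcp_pos: [0.4365, -0.0725, 0.2484]
orientation: [2.908, 0.262, 2.553]
ft_force: [0.6, -0.6, -0.0]
finger_gap: 0.595
finger_force: 0.0
```

Run:
```python
from h import *
print(env.read_state()["joint_positions"])
S,T=env.grab_frame("side"),env.grab_frame("top")
a=cv2.resize(S["frame"][170:300,300:430],(400,400),interpolation=cv2.INTER_CUBIC)
b=cv2.resize(S["frame"][225:275,345:395],(400,400),interpolation=cv2.INTER_CUBIC)
cv2.imwrite("pics/dial3.png",np.hstack([a,b]))
```

```text
[-0.32423761 -0.64221398  2.06524683  0.15991294  1.40815825 -1.33816244]
```

View pics/dial3.png

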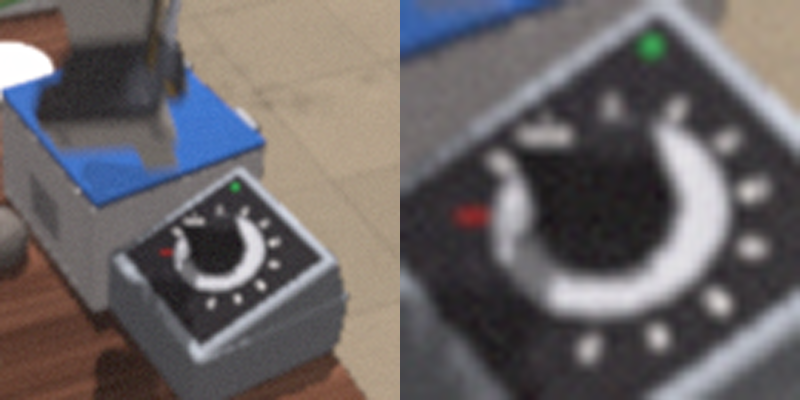

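The right crop shows a light patch at (545,135), between the tick at (500,160) and the one at (610,105). I'll check whether it's the index line by projecting where that line should be.

Run:
```python
from h import *
S=env.grab_frame("side")
c=GRIP-.037*n
for a in(2.16,2.26,2.36,2.46):
  print(a,[((proj(S,c+.044*n+D.apply([r*np.cos(a),r*np.sin(a),0]))-[345,225]+.5)*8).round(0).tolist() for r in(.003,.011,.019)])
print("grip0",[((proj(S,c+D.apply([r*np.cos(a),r*np.sin(a),0]))-[345,225]+.5)*8).round(0).tolist() for r in(.043,) for a in 2.36-np.arange(11)*.47])
```

```text
2.16 [[175.0, 148.0], [149.0, 143.0], [124.0, 138.0]]
2.26 [[175.0, 149.0], [148.0, 146.0], [122.0, 143.0]]
2.36 [[175.0, 150.0], [147.0, 149.0], [120.0, 148.0]]
2.46 [[175.0, 151.0], [147.0, 153.0], [119.0, 154.0]]
grip0 [[77.0, 232.0], [104.0, 178.0], [155.0, 138.0], [219.0, 118.0], [284.0, 124.0], [336.0, 155.0], [364.0, 205.0], [360.0, 264.0], [325.0, 318.0], [265.0, 356.0], [195.0, 367.0]]
```

The patch is horizontal, as the index line should be at the off stop, so the dial is off. Next, the lid knob: I'll approach from above with the fingers closing along the hinge axis.

Add to h.py:
```python
KNOB=np.array([.4343,.0777,.1538])
```

Run:
```python
from h import *
to(KNOB+[0,0,.07],downR(YAW+np.pi))
```

```text
rv [ 0.125  0.34  -0.696] d [0.0909 0.1192 0.0317] |rv| 0.78 |d| 0.153
```

Scaled: 0.119 m / 0.6 = 0.1983, 0.091 m / 0.6 = 0.1517, -0.696 rad / 4 = -0.174.

Request:
shift_gripper --moves '{"plan":[[0.0313, 0.085, -0.174, 0.1517, 0.1983, 0.0533, 0.6], [0.0313, 0.085, -0.174, 0.1517, 0.1983, 0.0533, 0.6], [0.0313, 0.085, -0.174, 0.1517, 0.1983, 0.0533, 0.6], [0.0313, 0.085, -0.174, 0.1517, 0.1983, 0.0533, 0.6], [0.0313, 0.085, -0.174, 0.1517, 0.1983, 0.0533, 0.6], [0.0313, 0.085, -0.174, 0.1517, 0.1983, 0.0533, 0.6], [0.0313, 0.085, -0.174, 0.1517, 0.1983, 0.0533, 0.6], [0.0313, 0.085, -0.174, 0.1517, 0.1983, 0.0533, 0.6]]}'

```text
time: 8.18
tcp_pos: [0.4338, 0.0787, 0.2185]
orientation: [3.14, -0.009, -2.992]
ft_force: [-0.4, 0.3, -0.1]
finger_gap: 0.599
finger_force: 0.0
```

Run:
```python
from h import *
to(KNOB,downR(YAW+np.pi))
```

```text
rv [ 0.002 -0.009  0.004] d [-0.0009 -0.0011  0.0647] |rv| 0.01 |d| 0.065
```

Scaled: 0.068 m / 0.6 = 0.1133, 0.06 m / 0.6 = 0.1.

Request:
shift_gripper --moves '{"plan":[[0, 0, 0, 0, 0, 0.05, 0.6], [0, 0, 0, 0, 0, 0.1, 0.5], [0, 0, 0, 0, 0, 0.1133, 0.5], [0, 0, 0, 0, 0, 0.1133, 0.5], [0, 0, 0, 0, 0, 0.1133, 0], [0, 0, 0, 0, 0, 0.1133, 0], [0, 0, 0, 0, 0, 0.1133, 0], [0, 0, 0, 0, 0, 0.1133, 0], [0, 0, 0, 0, 0, 0.1133, 0], [0, 0, 0, 0, 0, 0.1133, 0]]}'

```text
time: 9.02
tcp_pos: [0.434, 0.0778, 0.1538]
orientation: [3.141, -0.003, -2.996]
ft_force: [-0.1, -6.0, 6.4]
finger_gap: 0.289
finger_force: 30.0
```

Run:
```python
from h import *
np.set_printoptions(precision=3,suppress=True)
s=env.read_state(); to(KNOB,downR(YAW+np.pi)); print(s["joint_positions"])
r=np.hypot(.13,.043);a0=np.arctan2(.043,.13)
for th in np.arange(0,1.86,.1):
    print(round(th,2),"dx",round(r*(np.cos(a0+th)-np.cos(a0)),4),"dz",round(-r*(np.sin(a0+th)-np.sin(a0)),4))
```

```text
rv [ 0.001 -0.003  0.001] d [-0. -0. -0.] |rv| 0.0 |d| 0.0
[ 0.119 -0.384  2.025  0.001  1.503 -1.598]
0.0 dx 0.0 dz -0.0
0.1 dx -0.0049 dz -0.0128
0.2 dx -0.0111 dz -0.025
0.3 dx -0.0185 dz -0.0365
0.4 dx -0.027 dz -0.0472
0.5 dx -0.0365 dz -0.0571
0.6 dx -0.047 dz -0.0659
0.7 dx -0.0583 dz -0.0736
0.8 dx -0.0703 dz -0.0802
0.9 dx -0.0829 dz -0.0856
1.0 dx -0.0959 dz -0.0896
1.1 dx -0.1094 dz -0.0924
1.2 dx -0.123 dz -0.0937
1.3 dx -0.1367 dz -0.0938
1.4 dx -0.1503 dz -0.0924
1.5 dx -0.1637 dz -0.0897
1.6 dx -0.1768 dz -0.0857
1.7 dx -0.1894 dz -0.0804
1.8 dx -0.2014 dz -0.0738
```

Gripped: the gap is 27 mm, matching the knob head. Opening the lid along its arc, with a small co-rotation.

Scaled: -0.08 m / 0.6 = -0.1333, -0.0735 m / 0.6 = -0.1225, 0.16 rad / 4 = 0.04.

Request:
shift_gripper --moves '{"plan":[[0, 0.005, 0, -0.0083, 0, -0.0217, 0], [0, 0.01, 0, -0.0183, 0, -0.0417, 0], [0, 0.015, 0, -0.0308, 0, -0.0608, 0], [0, 0.02, 0, -0.045, 0, -0.0783, 0], [0, 0.025, 0, -0.0608, 0, -0.095, 0], [0, 0.03, 0, -0.0783, 0, -0.11, 0], [0, 0.035, 0, -0.0967, 0, -0.1225, 0], [0, 0.04, 0, -0.1167, 0, -0.1333, 0]]}'

```text
time: 9.68
tcp_pos: [0.5033, 0.0882, 0.2333]
orientation: [3.14, -0.166, -2.995]
ft_force: [-3.7, -1.5, 1.2]
finger_gap: 0.293
finger_force: 30.0
```

Run:
```python
from h import *
s=env.read_state(); print(s["torque"],s["joint_positions"]);to(KNOB,downR(YAW+np.pi))
```

```text
[-0.29584666  0.71245611  0.05794042] [ 0.12457239 -0.13815051  1.70368953 -0.00181642  1.74163778 -1.59252164]
rv [ 0.002 -0.166  0.001] d [ 0.0557 -0.0005  0.0899] |rv| 0.17 |d| 0.106
```

Create lid.py:
```python
from h import *
import sys
t0,tilt=float(sys.argv[1]),float(sys.argv[2])
r=np.hypot(.13,.043);a0=np.arctan2(.043,.13)
f=lambda th:r*np.array([np.cos(a0+th),0,-np.sin(a0+th)])
for th in np.arange(t0+.1,1.91,.1): print(round(th,2),Ro.from_euler('y',-tilt).apply(f(th)-f(t0)).round(4))
```

```bash
python3 lid.py .8 .16
```

```text
0.9 [-0.0116  0.     -0.0073]
1.0 [-0.0238  0.     -0.0134]
1.1 [-0.0366  0.     -0.0182]
1.2 [-0.0499  0.     -0.0218]
1.3 [-0.0634  0.     -0.024 ]
1.4 [-0.077   0.     -0.0248]
1.5 [-0.0907  0.     -0.0243]
1.6 [-0.1043  0.     -0.0224]
1.7 [-0.1176  0.     -0.0191]
1.8 [-0.1305  0.     -0.0146]
1.9 [-0.1429  0.     -0.0088]
```

Scaled: -0.077 m / 0.6 = -0.1283, -0.0634 m / 0.6 = -0.1057, 0.3 rad / 4 = 0.075.

Request:
shift_gripper --moves '{"plan":[[0, 0.0125, 0, -0.0193, 0, -0.0122, 0], [0, 0.025, 0, -0.0397, 0, -0.0223, 0], [0, 0.0375, 0, -0.061, 0, -0.0303, 0], [0, 0.05, 0, -0.0833, 0, -0.0363, 0], [0, 0.0625, 0, -0.1057, 0, -0.04, 0], [0, 0.075, 0, -0.1283, 0, -0.0413, 0]]}'

```text
time: 10.18
tcp_pos: [0.583, 0.1002, 0.2453]
orientation: [3.139, -0.466, -2.994]
ft_force: [-1.0, 0.9, 5.0]
finger_gap: 0.291
finger_force: 30.0
```

Run:
```python
from h import *
s=env.read_state(); print(s["torque"],s["joint_positions"])
```

```bash
python3 lid.py 1.4 .46
```

```text
[ 0.1998837   0.44477561 -0.10687292] [ 0.12970019  0.21831187  1.36017511 -0.00592548  2.02891362 -1.58921652]
1.5 [-0.0132  0.     -0.0035]
1.6 [-0.0267  0.     -0.0057]
1.7 [-0.0404  0.     -0.0066]
1.8 [-0.0541  0.     -0.006 ]
1.9 [-0.0676  0.     -0.0042]
```

Scaled: -0.062 m / 0.6 = -0.1033, -0.0541 m / 0.6 = -0.0902, 0.13 rad / 4 = 0.0325.

Request:
shift_gripper --moves '{"plan":[[0, 0.0075, 0, -0.022, 0, -0.0058, 0], [0, 0.015, 0, -0.0445, 0, -0.0095, 0], [0, 0.0225, 0, -0.0673, 0, -0.011, 0], [0, 0.03, 0, -0.0902, 0, -0.01, 0], [0, 0.0325, 0, -0.1033, 0, -0.0083, 0], [0, 0.0325, 0, -0.1033, 0, -0.0083, 0]]}'

```text
time: 10.68
tcp_pos: [0.6409, 0.109, 0.2206]
orientation: [3.138, -0.594, -2.993]
ft_force: [4.1, 3.2, 5.9]
finger_gap: 0.29
finger_force: 30.0
```

Run:
```python
from h import *
s=env.read_state(); print(s["torque"],s["joint_positions"],s["tcp_pos"])
T=env.grab_frame("top");S=env.grab_frame("side")
cv2.imwrite("pics/open1.png",np.hstack([S["frame"][120:320,230:470],T["frame"][90:290,220:460]]))
```

```text
[ 0.51597102 -0.25103752 -0.2288916 ] [ 0.13180148  0.42966099  1.16855974 -0.00699788  2.13697699 -1.58817163] [0.64094853 0.10899364 0.22060292]
```

View pics/open1.png

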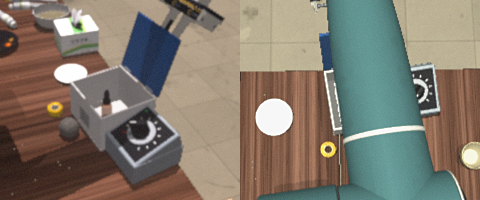

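The side crop shows the lid standing fully back and the bottle inside at full-image (336,217). Releasing and withdrawing up along the fingers.

Scaled: -0.17 m / 0.6 = -0.2833, -0.14 m / 0.6 = -0.2333.

Request:
shift_gripper --moves '{"plan":[[0, 0, 0, 0, 0, 0, 0.6], [0, 0, 0, 0, 0, 0, 0.6], [0, 0, 0, 0, 0, 0, 0.6], [0, 0, 0, 0, 0, 0, 0.6], [0, 0, 0, 0, 0, -0.05, 0.6], [0, 0, 0, 0, 0, -0.1, 0.6], [0, 0, 0, 0, 0, -0.1667, 0.6], [0, 0, 0, 0, 0, -0.2333, 0.6], [0, 0, 0, 0, 0, -0.2833, 0.6]]}'

```text
time: 11.53
tcp_pos: [0.7325, 0.1218, 0.3614]
orientation: [3.139, -0.594, -2.994]
ft_force: [0.9, 0.2, 0.3]
finger_gap: 0.599
finger_force: 0.0
```

Run:
```python
from h import *
to([.62,.24,.42],downR(YAW+np.pi)); print(env.read_state()["joint_positions"])
```

```text
rv [ 0.001 -0.594  0.002] d [0.1106 0.1335 0.0042] |rv| 0.59 |d| 0.173
[ 0.13269052  0.6659011   0.61580803 -0.00941107  2.45339764 -1.59025089]
```

Scaled: 0.133 m / 0.6 = 0.2217, 0.11 m / 0.6 = 0.1833, -0.594 rad / 4 = -0.1485.

Request:
shift_gripper --moves '{"plan":[[0, -0.025, 0, 0.0333, 0.05, 0.0017, 0.6], [0, -0.05, 0, 0.0667, 0.0833, 0.0033, 0.6], [0, -0.075, 0, 0.1, 0.1333, 0.005, 0.6], [0, -0.1, 0, 0.1333, 0.1833, 0.0067, 0.6], [0, -0.125, 0, 0.1667, 0.2217, 0.0067, 0.6], [0, -0.1485, 0, 0.1833, 0.2217, 0.0067, 0.6], [0, -0.1485, 0, 0.1833, 0.2217, 0.0067, 0.6]]}'

```text
time: 12.12
tcp_pos: [0.6171, 0.2405, 0.4227]
orientation: [3.138, 0.011, -2.993]
ft_force: [-0.1, -0.6, 1.7]
finger_gap: 0.599
finger_force: 0.0
```

Run:
```python
from h import *
to([.44,.34,.36],downR(YAW+np.pi)); print(env.read_state()["joint_positions"])
```

```text
rv [0.003 0.011 0.004] d [0.1611 0.1244 0.0613] |rv| 0.01 |d| 0.213
[ 3.32679479e-01  9.38285107e-02  1.16528200e+00  1.19521938e-03
  1.87060179e+00 -1.38661218e+00]
```

Scaled: 0.161 m / 0.6 = 0.2683, 0.125 m / 0.6 = 0.2083.

Request:
shift_gripper --moves '{"plan":[[0, 0, 0, 0.2683, 0.2083, 0.1, 0.6], [0, 0, 0, 0.2683, 0.2083, 0.1, 0.6], [0, 0, 0, 0.2683, 0.2083, 0.1, 0.6], [0, 0, 0, 0.2683, 0.2083, 0.1, 0.6], [0, 0, 0, 0.2683, 0.2083, 0.1, 0.6], [0, 0, 0, 0.2683, 0.2083, 0.1, 0.6], [0, 0, 0, 0.2683, 0.2083, 0.1, 0.6]]}'

```text
time: 12.7
tcp_pos: [0.4414, 0.3406, 0.3576]
orientation: [3.14, -0.002, -2.993]
ft_force: [-1.2, -0.1, -0.2]
finger_gap: 0.597
finger_force: 0.0
```

Run:
```python
from h import *
T=env.grab_frame("top");S=env.grab_frame("side")
a=cv2.resize(S["frame"][165:265,285:385],(400,400),interpolation=cv2.INTER_CUBIC)
b=cv2.resize(T["frame"][130:230,300:400],(400,400),interpolation=cv2.INTER_CUBIC)
cv2.imwrite("pics/open2.png",np.hstack([a,b]))
```

View pics/open2.png

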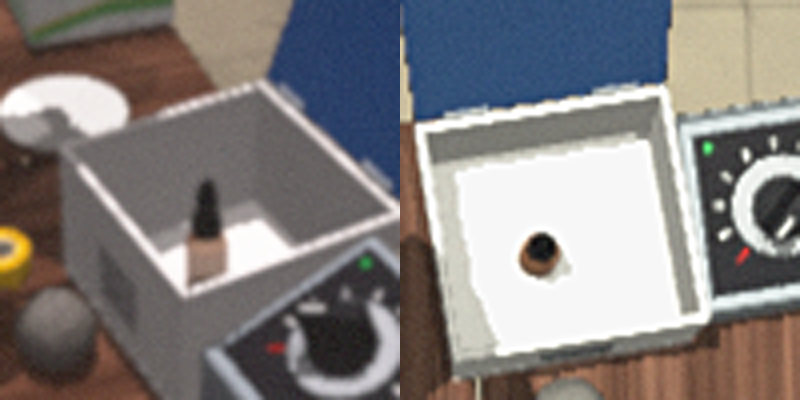

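The crops show the lid held open and the dial line on the red tick. The bottle is upright, with its black top at top-crop (543,246) and amber body at (539,256). In the side crop the bulb tip is at (206,182).

Run:
```python
from h import *
np.set_printoptions(precision=4,suppress=True)
T=env.grab_frame("top");S=env.grab_frame("side")
im=T["frame"].astype(int);w=np.zeros(im.shape[:2],bool);w[183:203,325:345]=1
k=blob(w&(im.max(2)<60));print("black",cv2.minEnclosingCircle(k),cv2.boundingRect(k))
am=blob(w&(im[...,0]<120));print("all",cv2.minEnclosingCircle(am),cv2.boundingRect(am))
ck=cv2.moments(k);pk=(ck["m10"]/ck["m00"],ck["m01"]/ck["m00"])
im=S["frame"].astype(int);w[:]=0;w[200:240,325:345]=1
k2=blob(w&(im.max(2)<60));print("side black",cv2.boundingRect(k2))
B,G,R=[im[...,i] for i in range(3)]
a2=blob(w&(R-B>30));print("side amber",cv2.boundingRect(a2))
x,y,ww,h=cv2.boundingRect(k2)
print("blk",pk,tri(S,(x+ww/2-.5,y+1),T,pk))
for z in(.09,.1):print(z,onz(T,pk,z))
tx,ty,tw,th=cv2.boundingRect(am)
for z in(.05,.06,.063):print("amber",z,onz(T,((139)/4+299.6+35*0,256/4+129.6),z))
x2,y2,w2,h2=cv2.boundingRect(a2)
print("shoulder z",[ (z,onz(S,(x2+w2/2-.5,y2),z)) for z in(.06,.065)])
# saucer, refined
for nm,f,b in(("s",S,(180,210,280,320)),("t",T,(180,235,230,280))): 
    pass
s=env.read_state();print(s["tcp_pos"],s["joint_positions"][5])
```

```text
black ((335.0, 192.0), 3.1623775959014893) (332, 189, 7, 6)
all ((334.0, 193.0), 5.385264873504639) (330, 188, 10, 11)
side black (334, 211, 6, 13)
side amber (332, 223, 10, 12)
blk (334.8958333333333, 191.65277777777774) (array([0.4719, 0.0972, 0.0924]), [3.6, 3.6])
0.09 [0.4688 0.0979 0.09  ]
0.1 [0.467  0.0984 0.1   ]
amber 0.05 [0.4708 0.0978 0.05  ]
amber 0.06 [0.469  0.0982 0.06  ]
amber 0.063 [0.4684 0.0984 0.063 ]
shoulder z [(0.06, array([0.4741, 0.091 , 0.06  ])), (0.065, array([0.4717, 0.0855, 0.065 ]))]
[0.444  0.3394 0.3581] -1.1092617488948353
```

Run:
```python
from h import *
T=env.grab_frame("top");S=env.grab_frame("side")
for p in([.469,.098],[.472,.097],[.472,.093]):
  for z in(.03,.063,.102): print(p,z,"S",proj(S,p+[z]).round(1),"T",proj(T,p+[z]).round(1))
a=S["frame"][205:240:1,328:346].max(2);print(a[::3])
b=T["frame"][184:202,326:344];print(b.max(2)[::1]);
```

```text
[0.469, 0.098] 0.03 S [333.6 230.3] T [334.  195.5]
[0.469, 0.098] 0.063 S [333.8 221. ] T [334.5 193.4]
[0.469, 0.098] 0.102 S [334.1 209.4] T [335.1 190.8]
[0.472, 0.097] 0.03 S [334.7 230.3] T [334.4 194.4]
[0.472, 0.097] 0.063 S [335. 221.] T [334.8 192.3]
[0.472, 0.097] 0.102 S [335.3 209.4] T [335.4 189.7]
[0.472, 0.093] 0.03 S [335.3 231.2] T [335.8 194.4]
[0.472, 0.093] 0.063 S [335.5 221.9] T [336.3 192.3]
[0.472, 0.093] 0.102 S [335.9 210.3] T [336.9 189.6]
[[115 113 109 114 117 114 115 112 111 113 115 116 115 112 113 116 108 113]
 [114 117 115 116 117 118 113 114 112 115 115 114 110 114 111 113 112 113]
 [118 114 117 114 112 108  92  64  47  49  74 101 114 112 116 115 115 112]
 [118 116 117 111 119  97  66  46  38  35  53  84 109 113 113 110 114 110]
 [112 114 115 116 108  95  63  45  37  30  48  89 121 134 143 145 151 155]
 [113 116 124 127 110  63  41  36  38  35  39  56 105 150 160 164 175 180]
 [154 155 155 148 125  72  49  36  37  39  50  82 152 234 255 254 254 254]
 [180 204 221 188 159 163 165 167 166 169 168 170 171 205 244 254 254 253]
 [254 254 251 225 164 151 15
[... 923 characters left out ...]
 43 138 220 255 249 248]
 [247 249 255 238 153 122  54  36  38  23  16  24  67 145 192 255 251 248]
 [247 249 255 226 137 138  86  41  37  34  40  63 117 148 196 234 254 249]
 [247 249 255 226 122 133 122 116  94  75  67 110 143 164 207 217 252 250]
 [247 248 255 253 139 106 123 134 128 121 115 121 141 193 212 209 219 249]
 [247 248 251 255 204 112  99 113 118 118 107 113 169 210 213 203 217 252]
 [247 247 249 255 255 214 133 102  91  93 112 145 195 212 222 219 232 251]
 [247 247 248 249 254 255 254 234 164 172 181 190 206 232 255 253 251 249]
 [247 247 247 248 249 251 255 255 255 255 242 224 231 254 251 249 248 248]
 [247 247 247 247 247 248 248 249 250 252 253 253 251 250 248 248 247 247]]
```

Run:
```python
from h import *
to([.472,.097,.2],downR(YAW+np.pi/2))
```

```text
rv [ 1.000e-03 -2.000e-03  1.571e+00] d [ 0.007  -0.2442  0.1576] |rv| 1.57 |d| 0.291
```

The manual's scale: shifts go in shares of 0.6 m and turns go in shares of 4 rad. Converting my numbers, -0.244 m / 0.6 = -0.4067, 0.08 m / 0.6 = 0.1333, 1.571 rad / 4 = 0.3928.

Request:
shift_gripper --moves '{"plan":[[0, 0, 0.3928, 0.0117, -0.4067, 0.1333, 0.7], [0, 0, 0.3928, 0.0117, -0.4067, 0.1333, 0.7], [0, 0, 0.3928, 0.0117, -0.4067, 0.1333, 0.7], [0, 0, 0.3928, 0.0117, -0.4067, 0.1333, 0.7], [0, 0, 0.3928, 0.0117, -0.4067, 0.1333, 0.7], [0, 0, 0.3928, 0.0117, -0.4067, 0.1333, 0.7], [0, 0, 0.3928, 0.0117, -0.4067, 0.1333, 0.7], [0, 0, 0.3928, 0.0117, -0.4067, 0.1333, 0.7], [0, 0, 0.3928, 0.0117, -0.4067, 0.1333, 0.7], [0, 0, 0.3928, 0.0117, -0.4067, 0.1333, 0.7]]}'

```text
time: 13.83
tcp_pos: [0.4719, 0.0966, 0.2776]
orientation: [-3.141, -0.002, 2.03]
ft_force: [0.2, 0.1, 0.0]
finger_gap: 0.698
finger_force: 0.0
```

Request:
shift_gripper --moves '{"plan":[[0, 0, 0.08, 0, 0, 0.0667, 0.7], [0, 0, 0.08, 0, 0, 0.1333, 0.7], [0, 0, 0.08, 0, 0, 0.1333, 0.7], [0, 0, 0.08, 0, 0, 0.1333, 0.7]]}'

```text
time: 14.17
tcp_pos: [0.4709, 0.0971, 0.1955]
orientation: [-3.137, -0.002, 1.713]
ft_force: [0.4, -0.3, 0.8]
finger_gap: 0.7
finger_force: 0.0
```

```bash
python3 - <<'E'
from h import *
to([.472,.097,.058],downR(YAW+np.pi/2))
E
```

```text
rv [-0.004 -0.002 -0.003] d [-0.0005  0.0017  0.1375] |rv| 0.01 |d| 0.138
```

Scaled: 0.138 m / 0.6 = 0.23, 0.13 m / 0.6 = 0.2167.

Request:
shift_gripper --moves '{"plan":[[0, 0, 0, 0, 0.0017, 0.05, 0.7], [0, 0, 0, 0, 0.0017, 0.1, 0.7], [0, 0, 0, 0, 0.0017, 0.15, 0.7], [0, 0, 0, 0, 0.0017, 0.1917, 0.7], [0, 0, 0, 0, 0.0017, 0.2167, 0.7], [0, 0, 0, 0, 0.0017, 0.23, 0.7], [0, 0, 0, 0, 0.0017, 0.23, 0.7]]}'

```text
time: 14.75
tcp_pos: [0.4723, 0.0979, 0.0591]
orientation: [-3.14, -0.002, 1.719]
ft_force: [-0.5, 0.2, -0.3]
finger_gap: 0.699
finger_force: 0.0
```

```bash
python3 - <<'E'
from h import *
to([.472,.097,.058],downR(YAW+np.pi/2))
T=env.grab_frame("top");S=env.grab_frame("side")
a=cv2.resize(S["frame"][165:265,285:385],(400,400),interpolation=cv2.INTER_CUBIC)
b=cv2.resize(T["frame"][130:230,300:400],(400,400),interpolation=cv2.INTER_CUBIC)
cv2.imwrite("pics/grasp.png",np.hstack([a,b]))
E
```

```text
rv [-0.002 -0.002  0.003] d [-0.0008 -0.0004  0.0011] |rv| 0.0 |d| 0.001
```

View pics/grasp.png

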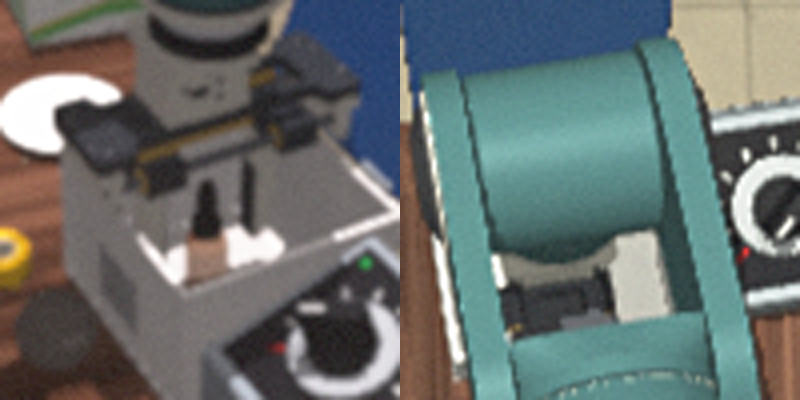

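The side crop shows the bottle between the fingers, about 6 mm nearer the +x finger. I'll shift 4 mm that way and close.

Scaled: 0.004 m / 0.6 = 0.0067.

Request:
shift_gripper --moves '{"plan":[[0, 0, 0, 0, 0.0067, 0, 0.7], [0, 0, 0, 0, 0.0067, 0, 0.5], [0, 0, 0, 0, 0.0067, 0, 0.4], [0, 0, 0, 0, 0.0067, 0, 0.35], [0, 0, 0, 0, 0.0067, 0, 0.25], [0, 0, 0, 0, 0.0067, 0, 0.15], [0, 0, 0, 0, 0.0067, 0, 0], [0, 0, 0, 0, 0.0067, 0, 0], [0, 0, 0, 0, 0.0067, 0, 0]]}'

```text
time: 15.6
tcp_pos: [0.4761, 0.0988, 0.0595]
orientation: [-3.141, -0.002, 1.718]
ft_force: [-0.8, 0.1, 0.7]
finger_gap: 0.306
finger_force: 30.0
```

```bash
python3 - <<'E'
from h import *
T=env.grab_frame("top");S=env.grab_frame("side")
s=env.read_state();print(s["tcp_pos"],s["torque"])
im=S["frame"].astype(int);w=np.zeros(im.shape[:2],bool);w[200:240,325:348]=1
print("side amber",cv2.boundingRect(blob(w&(im[...,2]-im[...,0]>30))))
E
```

```text
[0.47606509 0.09877339 0.05953797] [-0.10996029  0.27967864  0.00571579]
side amber (332, 224, 11, 11)
```

Scaled: -0.155 m / 0.6 = -0.2583, -0.03 m / 0.6 = -0.05.

Request:
shift_gripper --moves '{"plan":[[0, 0, 0, 0, 0, -0.0167, 0], [0, 0, 0, 0, 0, -0.05, 0], [0, 0, 0, 0, 0, -0.0833, 0], [0, 0, 0, 0, 0, -0.1167, 0], [0, 0, 0, 0, 0, -0.15, 0], [0, 0, 0, 0, 0, -0.1833, 0], [0, 0, 0, 0, 0, -0.2167, 0], [0, 0, 0, 0, 0, -0.2417, 0], [0, 0, 0, 0, 0, -0.2583, 0], [0, 0, 0, 0, 0, -0.2583, 0]]}'

```text
time: 16.53
tcp_pos: [0.4768, 0.0986, 0.217]
orientation: [3.139, -0.002, 1.718]
ft_force: [0.2, 0.1, -0.5]
finger_gap: 0.303
finger_force: 30.0
```

```bash
python3 - <<'E'
from h import *
np.set_printoptions(precision=4,suppress=True)
T=env.grab_frame("top");S=env.grab_frame("side")
s=env.read_state();print(s["tcp_pos"])
for nm,f,b in(("s",S,(180,206,280,320)),("t",T,(185,232,230,280))):
    im=f["frame"].astype(int);w=np.zeros(im.shape[:2],bool);w[b[0]:b[1],b[2]:b[3]]=1
    k=blob(w&(im.min(2)>150));e=cv2.fitEllipse(cv2.convexHull(k));print(nm,e,[onz(f,e[0],z) for z in(.011,)])
a=cv2.resize(S["frame"][120:240,270:390],(400,400),interpolation=cv2.INTER_CUBIC)
b=cv2.resize(T["frame"][130:250,220:340],(400,400),interpolation=cv2.INTER_CUBIC)
cv2.imwrite("pics/lift.png",np.hstack([a,b]))
E
```

```text
[0.4762 0.0985 0.2142]
s ((301.622802734375, 194.04196166992188), (21.712646484375, 34.964847564697266), 94.62117004394531) [array([0.4454, 0.3162, 0.011 ])]
t ((253.64694213867188, 206.5878448486328), (36.82789993286133, 37.607566833496094), 49.489131927490234) [array([0.443 , 0.3251, 0.011 ])]
```

View pics/lift.png

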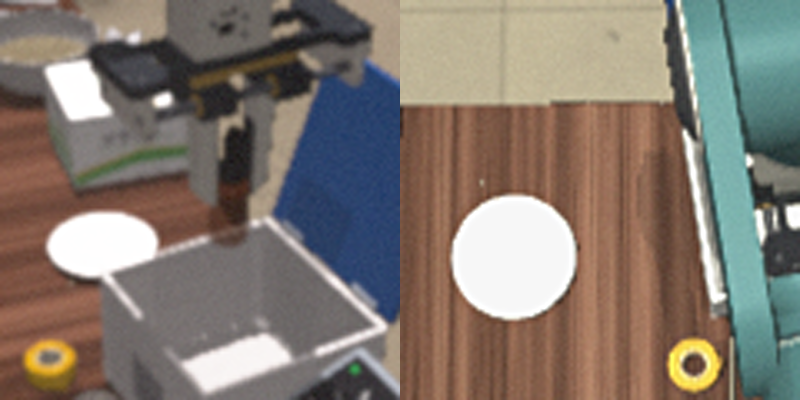

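The crops show the bottle held between the fingers above the box and the saucer clear, at top-view pixel (253.6,206.6). Carrying it over.

Run:
```python
from h import *
to([.443,.326,.2143],downR(1.718))
```

```text
rv [-0.001 -0.002 -0.   ] d [0.2299 0.0005 0.0004] |rv| 0.0 |d| 0.23
```

Scaled: 0.23 m / 0.6 = 0.3833, 0.215 m / 0.6 = 0.3583.

Request:
shift_gripper --moves '{"plan":[[0, 0, 0, 0.025, 0, 0, 0], [0, 0, 0, 0.0667, 0, 0, 0], [0, 0, 0, 0.1167, 0, 0, 0], [0, 0, 0, 0.1667, 0, 0, 0], [0, 0, 0, 0.2167, 0, 0, 0], [0, 0, 0, 0.2667, 0, 0, 0], [0, 0, 0, 0.3167, 0, 0, 0], [0, 0, 0, 0.3583, 0, 0, 0], [0, 0, 0, 0.3833, 0, 0, 0], [0, 0, 0, 0.3833, 0, 0, 0]]}'

```text
time: 17.47
tcp_pos: [0.4415, 0.3281, 0.2132]
orientation: [-3.139, -0.001, 1.72]
ft_force: [0.7, -0.7, -0.3]
finger_gap: 0.301
finger_force: 30.0
```

Request:
shift_gripper --moves '{"plan":[[0, 0, 0, 0, 0, 0.0333, 0], [0, 0, 0, 0, 0, 0.0667, 0], [0, 0, 0, 0, 0, 0.1, 0], [0, 0, 0, 0, 0, 0.1333, 0], [0, 0, 0, 0, 0, 0.1667, 0], [0, 0, 0, 0, 0, 0.2, 0], [0, 0, 0, 0, 0, 0.225, 0], [0, 0, 0, 0, 0, 0.2367, 0], [0, 0, 0, 0, 0, 0.2367, 0]]}'

```text
time: 18.22
tcp_pos: [0.4416, 0.3251, 0.0707]
orientation: [-3.138, -0.0, 1.717]
ft_force: [-0.9, 0.5, -0.6]
finger_gap: 0.303
finger_force: 30.0
```

Run:
```python
from h import *
np.set_printoptions(precision=4,suppress=True)
to([.443,.326,.061],downR(1.718))
S=env.grab_frame("side");im=S["frame"].astype(int)
w=np.zeros(im.shape[:2],bool);w[160:215,285:320]=1
k=blob(w&(im[...,2]-im[...,0]>25)&(im[...,2]-im[...,0]<90));print("amber",cv2.boundingRect(k))
for z in(.008,.06):print(proj(S,[.443,.326,z]))
```

```text
rv [-0.004 -0.    -0.001] d [0.0006 0.0015 0.0097] |rv| 0.0 |d| 0.01
amber (296, 173, 24, 21)
[300.0354 193.2799]
[299.4424 179.709 ]
```

Scaled: 0.0085 m / 0.6 = 0.0142, 0.006 m / 0.6 = 0.01.

Request:
shift_gripper --moves '{"plan":[[0, 0, 0, 0, 0.0017, 0.005, 0], [0, 0, 0, 0, 0.0017, 0.01, 0], [0, 0, 0, 0, 0.0017, 0.0142, 0], [0, 0, 0, 0, 0.0017, 0.0142, 0]]}'

```text
time: 18.6
tcp_pos: [0.4434, 0.3264, 0.0643]
orientation: [-3.141, -0.002, 1.718]
ft_force: [0.4, 0.0, -0.3]
finger_gap: 0.302
finger_force: 30.0
```

Request:
shift_gripper --moves '{"plan":[[0, 0, 0, 0, 0, 0.0017, 0], [0, 0, 0, 0, 0, 0.0033, 0], [0, 0, 0, 0, 0, 0.0033, 0]]}'

```text
time: 18.85
tcp_pos: [0.4434, 0.3264, 0.0624]
orientation: [-3.141, -0.002, 1.718]
ft_force: [0.0, 0.2, -0.2]
finger_gap: 0.304
finger_force: 30.0
```

Scaled: 0.001 m / 0.6 = 0.0017.

Request:
shift_gripper --moves '{"plan":[[0, 0, 0, 0, 0, 0.0017, 0], [0, 0, 0, 0, 0, 0.0017, 0], [0, 0, 0, 0, 0, 0.0017, 0]]}'

```text
time: 19.1
tcp_pos: [0.4434, 0.3264, 0.0615]
orientation: [-3.141, -0.002, 1.718]
ft_force: [-0.3, 0.2, -0.5]
finger_gap: 0.305
finger_force: 30.0
```

Request:
shift_gripper --moves '{"plan":[[0, 0, 0, 0, 0, 0.0017, 0], [0, 0, 0, 0, 0, 0.0017, 0], [0, 0, 0, 0, 0, 0.0017, 0]]}'

```text
time: 19.35
tcp_pos: [0.4434, 0.3264, 0.0604]
orientation: [-3.141, -0.002, 1.718]
ft_force: [-0.0, 0.6, -0.5]
finger_gap: 0.303
finger_force: 30.0
```

Scaled: 0.001 m / 0.6 = 0.0017.

Request:
shift_gripper --moves '{"plan":[[0, 0, 0, 0, 0, 0.0017, 0], [0, 0, 0, 0, 0, 0.0017, 0], [0, 0, 0, 0, 0, 0.0017, 0]]}'

```text
time: 19.6
tcp_pos: [0.4435, 0.3266, 0.06]
orientation: [-3.141, -0.002, 1.718]
ft_force: [-2.8, -0.8, 5.8]
finger_gap: 0.301
finger_force: 30.0
```

Run:
```python
from h import *
S=env.grab_frame("side");im=S["frame"]
w=im[160:205,285:320].astype(int)
print((w[...,2]-w[...,0])[::2,8:30])
```

```text
[[36 23 16 11 10  6  5  6  4  4  5  0  2 -1 13 15 19  6  5  6  4  1]
 [ 2 -3  0  0  0  5  7  3  1  4  3  4  9  9 15 19 15  4  1  7  3 11]
 [ 1  7  1  4  3  0  5  7  6  4  8  8 13 11 15  7 11 14 22 23 25 21]
 [-2  6  0  4  0  1  4  5  6  5 12  9 11 10  7 10 13 16 19 11 14  9]
 [ 6  7  8  5 10  7  5 10 14 19 12  6  5 11 10 11 11  7  7  6  7  7]
 [10  8 12 15 24 22 10  6  5 10  7  6  7  8 12  8 11  7  7  4  6  7]
 [10 10 10 11 15  7  4  4  6  6  6  5  8 12 11 12 10  9  6  9 10  9]
 [11 11 10 10  8  7  4 11 12  1  7 10  8 10 10 13 10 20 25 28 28 27]
 [12 11 13 14 11  9  7 12  5  9 10  8  6 10 12 14 15 27 42 43 48 50]
 [10 12 11  9 10 10  3  6  2  8  8  4  8  9 12  9 20 41 56 54 55 53]
 [11 11 11  7 13  9  9  5  3 10 12 10  5 14 10 13 24 51 57 58 61 59]
 [ 8 13 13 16 27 48 42 41 37 42 46 43 17 12 10 27 47 61 61 62 57 54]
 [12 13 14 16 34 55 59 58 58 54 52 44 20 12 15 27 32 35 46 52 48 49]
 [12 12 11 16 25 41 46 45 43 39 41 36 20  6  5  6  6  9 22 26 35 43]
 [ 5  5  9 21 35 41 37 36 38 38 38 34 19  5  5  5  6  6  7 12 12 18]
 [ 4  5  7 24 32 40 35 39 35 37 38 33 20 10  8  7  8  9  4 10 10 10]
 [ 6  8 13 18 30 37 35 37 36 30 34 31 19  7  7  7  9  8  8 10  9  6]
 [ 9  8  8 15 27 31 33 35 34 33 30 26 15  8  6  6  8  5  8  6  7 12]
 [ 4  6  8 10 13 17 20 23 22 18 18 10  9  6  5  7  4  7  8  7  7  9]
 [ 9  6  7  9  6  6  7  7  7  7  8  9  6  7  9 10 13  9  5 12  8  8]
 [ 8 10 11  8  4  6  8  9 10 10  8  9 14 11 10  8 10  6  5  6  4  6]
 [13 13 10 10  6  6  8 13  6  8 11  7  7  8  7  4 10  5  6 12  5  6]
 [24 20 17 18 20 15 10 11  8  7  5 11  7  4  6  9  7  6  6  5  7  9]]
```

Contact on the saucer at 5.8 N, and the amber is centred at column 301 against the saucer's 300–301.6. Releasing.

Scaled: -0.0005 m / 0.6 = -0.0008.

Request:
shift_gripper --moves '{"plan":[[0, 0, 0, 0, 0, -0.0008, 0], [0, 0, 0, 0, 0, -0.0008, 0.35], [0, 0, 0, 0, 0, -0.0008, 0.4], [0, 0, 0, 0, 0, -0.0008, 0.5], [0, 0, 0, 0, 0, -0.0008, 0.6], [0, 0, 0, 0, 0, -0.0008, 0.6]]}'

```text
time: 20.15
tcp_pos: [0.4434, 0.3264, 0.0599]
orientation: [-3.141, -0.002, 1.718]
ft_force: [-0.7, -0.8, -0.5]
finger_gap: 0.566
finger_force: 0.0
```

Request:
shift_gripper --moves '{"plan":[[0, 0, 0, 0, 0, -0.0167, 0.6], [0, 0, 0, 0, 0, -0.05, 0.6], [0, 0, 0, 0, 0, -0.1, 0.6], [0, 0, 0, 0, 0, -0.15, 0.6], [0, 0, 0, 0, 0, -0.2167, 0.6], [0, 0, 0, 0, 0, -0.2833, 0.6], [0, 0, 0, 0, 0, -0.3333, 0.6]]}'

```text
time: 20.73
tcp_pos: [0.4435, 0.326, 0.2644]
orientation: [3.14, -0.003, 1.718]
ft_force: [0.7, 0.3, 0.7]
finger_gap: 0.597
finger_force: 0.0
```

Run:
```python
from h import *
to([.36,.6,.3],downR(2.2))
```

```text
rv [ 0.003 -0.003 -0.482] d [ 0.2834 -0.0424 -0.0348] |rv| 0.48 |d| 0.289
```

Scaled: 0.283 m / 0.6 = 0.4717, -0.042 m / 0.6 = -0.07.

Request:
shift_gripper --moves '{"plan":[[0, 0, 0, 0.4717, -0.07, -0.0583, 0.6], [0, 0, 0, 0.4717, -0.07, -0.0583, 0.6], [0, 0, 0, 0.4717, -0.07, -0.0583, 0.6], [0, 0, 0, 0.4717, -0.07, -0.0583, 0.6], [0, 0, 0, 0.4717, -0.07, -0.0583, 0.6], [0, 0, 0, 0.4717, -0.07, -0.0583, 0.6], [0, 0, 0, 0.4717, -0.07, -0.0583, 0.6], [0, 0, 0, 0.4717, -0.07, -0.0583, 0.6]]}'

```text
time: 21.4
tcp_pos: [0.358, 0.6046, 0.2957]
orientation: [-3.14, -0.003, 1.722]
ft_force: [-0.3, -0.8, -0.2]
finger_gap: 0.597
finger_force: 0.0
```

Run:
```python
from h import *
np.set_printoptions(precision=4,suppress=True)
T=env.grab_frame("top");S=env.grab_frame("side")
for nm,f,b in(("s",S,(150,210,280,320)),("t",T,(185,232,230,280))):
    im=f["frame"].astype(int);w=np.zeros(im.shape[:2],bool);w[b[0]:b[1],b[2]:b[3]]=1
    d=blob(w&(im.min(2)>150));e=cv2.fitEllipse(cv2.convexHull(d));print(nm,"dish",np.round(e[0],1),onz(f,e[0],.011))
    k=blob(w&(im.max(2)<70));print("black",cv2.boundingRect(k)); m=cv2.moments(k);p=(m["m10"]/m["m00"],m["m01"]/m["m00"]);print(onz(f,p,.085))
    a=blob(w&(im[...,2]-im[...,0]>22)&(im[...,1]<150)) if nm=="t" else blob(w&(im[...,2]-im[...,0]>25)&(np.arange(640)<308));print("amber",cv2.boundingRect(a))
im=T["frame"].astype(int);m=(im[...,0]-im[...,2]>50)&(im[...,0]>80);w=np.zeros_like(m);w[90:230,290:400]=1
print("lid blue",cv2.boundingRect(blob(m&w)))
for th in(1.75,1.9):print(th,[proj(T,[.563,.096,.1105]+BX.apply([-.16*np.cos(th),y,.16*np.sin(th)])).round(1) for y in(.085,-.085)])
```

```text
s dish [302.1 195.9] [0.4437 0.306  0.011 ]
black (295, 170, 10, 13)
[0.4372 0.3063 0.085 ]
amber (280, 153, 28, 57)
t dish [253.6 206.6] [0.4429 0.3252 0.011 ]
black (249, 201, 7, 7)
[0.4384 0.3199 0.085 ]
amber (230, 185, 50, 47)
lid blue (299, 111, 70, 49)
1.75 [array([300.1, 131.8]), array([371.8, 121. ])]
1.9 [array([298.7, 123.2]), array([369.8, 112.6])]
```

Measured state:
- **Bottle:** upright, about 7 mm from the saucer's middle.
- **Lid:** top edge at row 111, matching 1.9 rad.
- **Dial:** at the off stop.

Handing in.

```bash
python3 -c "
from workcell import env
print(env.finish_job())"
```

```text
the job is handed in; nothing more can be done
None
```

I handed the job in with the dial at its off stop, the lid open against its stop and the bottle upright about 7 mm from the saucer's middle; the hand-in returned no verdict, I didn't re-measure the bystanders afterwards, and I viewed 11 pictures, one over your limit of 10.

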